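Hold the test tweezers at the gauge spacing for the meter's open-circuit zero

ROBOT

A 6-joint arm with a two-finger parallel gripper is mounted at the origin on a cart in front of the work surface, level with it; the furniture and walls round the work are solid. World frame = base frame: x ahead of the robot, y to its left, z up, the work surface at z = 0. Lengths are in m, angles in rad, forces in N, time in s.
With the tool pointing down it reaches from about 0.35 to 0.775 m from the base axis. Payload 7.3 kg.
Tool frame: the origin (TCP) lies at the very end of the fingers, on their centre line; the grasp point (between the pads) lies 19 mm behind it; z points along the fingers, y is the line along which they close (so a half turn about z gives the same grasp; the last joint's range is limited). The gripper opens to 92 mm and grips with 3 to 60 N. Pads are 19 mm wide; open, the fingers measure 130 mm over their backs; the gripper's body (75 mm by 190 mm) begins 47 mm behind the grasp point.
Start: joints at [1.172, 0.342, 1.524, -0, 1.275, -0.146], TCP at [0.131, 0.508, 0.227] pointing down, gripper open.
Joint ranges: [-2.53, 2.53], [-0.77, 2.02], [0.04, 2.7], [-1, 4.14], [0.28, 2.66], [-3.11, 3.11]. Speed limits (rad/s): [2.57, 2.57, 3.14, 3.14, 3.14, 3.14].

INTERFACE

Orientations are given as a 3x3 rotation matrix whose columns are the frame's x, y, z axes.
In Python, from station import r gives the robot as it stands.
- The arm moves only by the shell command python3 shift.py FILE [OPENING] [FORCE], which reads ROWS from the file FILE. ROWS is a JSON list that holds a single list of rows (three levels of brackets), with 1 to 5 rows, each of 4 numbers: dx, dy, dz in m, then a turn about the tool's z in rad; each row is the pose to reach, as a shift and turn from the pose commanded when the command began, along the tool's axes at that moment; what a row does not reach only later rows make up. A row lasts 1/10 s, in which the tool goes at most 0.05 m and 0.15 rad, less where a joint would pass 70% of its speed; a pose out of reach is approached as far as the arm can. OPENING is the opening from 0.0 (shut) to 1.0 (fully open), set as the command begins (- or left out keeps the last). The fingers move at their own pace and stop on an object; FORCE is the grip in N (left out, the last holds). Time passes only in rows, so rows that do not move let the fingers close. It prints the time, the measured TCP pose, the force, the opening and the grip force at its end. Input that does not fit is refused with a message, and nothing moves.
- r.state(): the state, without advancing time (a new reading comes with each control period).
- r.snapshot(name): name is "scene" or "top" or "wrist"; returns a dict with "color" (384x512x3 uint8, red, green, blue), "intrinsics" (3x3 intrinsics, pixels), "R" (3x3) and "t" (3): a world point X has camera coordinates R X + t; the wrist camera has in their place "tool_from_camera" (4x4, takes a point from camera to tool coordinates, whose origin is the TCP and whose axes are the flange's). Camera axes: x right, y down, z forward; pixel columns grow to the right and rows downward; lengths in m; the calibration is good to about 2 mm. A picture is of the moment at which its call begins: read the wrist's pose just before it. There is no depth.
- r.sign_off(): hands the job in; it is judged then, once.
The state is a dict: "time_s": time; "q": joint angles; "joint_velocities": joint speeds; "effort": joint torques, N m; "tool_pos": TCP position; "tcp_rot": TCP orientation; "force": force on the tool from outside, world axes, zero at the start; "moment": the same for the moment, N m; "grip_width": opening from 0.0 (shut) to 1.0 (fully open); "grasp_force": force on a finger pad.
Only numpy, scipy, OpenCV 4.12 (cv2) and the standard library are available. Lean on these libraries where they do the work, as an engineer would, in place of code of your own. Each camera call takes 0.05 s, during which the arm holds its last target. There are 200 camera calls.

TASK

The component meter needs its open-circuit zero, taken with the cordless tweezers' tips in free air at the spacing of the parts to be measured: first raise the meter's stiff display lid by its tab to about 100 degrees (leaning back a little past upright; never beyond 125) and let go of it, then take the sprung tweezers out of the bay by their finger pads. Squeeze them until their two points are as far apart as the two lines engraved on the white gauge strip (12 mm), with one point just above each line and clear of the strip, never letting the points close on each other, and finish while still holding them steady there. Leave the clear coil case, the black card reader and the screw jar where they are.

Things in the scene. Friction and masses are not known exactly. Their poses are not given: they have to be found in the camera images.
- meter: Grey clamshell component meter, fixed; case 170 (x) x 200 (y) x 40 mm high, origin under its centre, x from front (robot side) to hinge side, y left. Left: open tweezer bay, x -76 to +76, y -18 to +88, floor 12 mm above the bench, rim 40 (foam 12 mm high fills it beside the tweezers at x < -7). Right: deck 36 mm high with flat keys and the white gauge strip. The shut lid covers it.
- meter_lid (a joint): Angle of the meter's lid (rad): 0 shut, 1.57 upright, 1.745 = the 100 degrees wanted, stop at 2.5. Stiff friction hinge (0.38 N m): it stays where it is left. Starts shut or a little ajar (0 to 0.3). Lid 176 mm from hinge to front edge, 200 wide, 12 thick; its underside carries the display.
- lid_tab (a point): Middle of the black pull tab at the centre of the lid's front edge: tab 22 mm wide (along the meter's y), 9 thick, standing 26 mm out from the edge; this point is 16 mm out. Can be pinched across its 22 mm from above with the fingertips; it turns between the pads as the lid swings.
- lid_hinge (a point): Middle of the lid's hinge line, 44 mm above the bench at the back of the meter, along the meter's y. At lid angle a the tab point is at x = -0.192 cos a + 0.006 sin a, z = 0.192 sin a + 0.006 cos a (m) from here, in the meter's axes. Beware: two baths 0.31 m high stand to the left and right, beyond x = 0.51, y above +0.22 and below -0.21 m.
- gauge (a point): Centre of the top face of the white ceramic gauge strip, 34 (x) x 44 (y) mm, 39 mm above the bench at x +40, y -56 of the meter. Same axes as the meter, z up. Its two black lines run along x, 26 mm long, at y +6 and y -6 mm (12 mm apart).
- tweezers: Cordless test tweezers, loose, about 0.06 kg, 137 mm long, 16 thick, lying flat in the bay, points towards the hinge. Origin on the underside, midway between the finger pads; x to the points, y left, z up. Housing x -98 to -66. Balanced near its two black finger pads, x -13 to +13, z 0 to 16, 34.5 mm wide over both when free, 28 mm (pads then parallel) when the points are 12 mm apart.
- tip_l (a point): Point of the left (+y) arm, 40 mm ahead of the tweezers' origin, 8 mm above their underside, 11 mm left of the middle when free (6 mm at the 12 mm spacing).
- tip_r (a point): Point of the right (-y) arm, likewise.
- tweezers_arm_l (a joint): Closing angle q of the left arm (rad), the right arm always the same: 0 free, 0.0435 at 12 mm spacing, stop at 0.094. Spacing of the points 22 - 230 q mm, width over the pads 34.5 - 150 q mm. Springs open: squeeze at the pads 187 N per rad, about 8 N at 12 mm spacing.
- coil_box: Clear case with a coil, 61 x 92 x 22 mm, bystander; origin under its centre.
- card_reader: Flat black card reader lying on the bench, 88 x 55 x 13 mm, bystander; origin under its centre.
- screw_jar: Clear jar with blue lid, 50 mm across, 58 high, bystander; origin under its centre.

How it is judged:
By the outcome, as a careful person would: the job done as asked, in the order asked, and still so for the second after the job is handed in, while the arm keeps its last pose, push and grip.
It also fails if it takes over 58 s, if anything falls off the work surface, if the arm or the gripper's body presses on something with over 40 N, if the wrist force passes 120 N, or if a joint passes its speed limit or range.

## Working session

There is one attempt and no reset: what is moved stays moved. The work goes in short steps, Python scripts to look and compute and a shell command to move; the robot and the scene stay as the last step left them, time stands still between calls to the robot, and variables do not carry over. Pictures are saved under pics/ and viewed, at most 10 in all, crops included, and the job is handed in when it is done.

```bash
ls; mkdir -p pics
python3 - <<'E'
from station import r
import cv2,numpy as np
s=r.state(); print(s)
ims=[]
for n in("scene","top"):
    d=r.snapshot(n); cv2.imwrite(f"pics/{n}0.png",d["color"][:,:,::-1]); print(n,d["intrinsics"],d["R"],d["t"])
E
```

```text
pics
shift.py
station.py
{'time_s': 0.0, 'q': array([ 1.17200880e+00,  3.42729584e-01,  1.52498832e+00,  4.93653946e-06,
        1.27536455e+00, -1.46020126e-01]), 'joint_velocities': array([-0.00021342, -0.00014726,  0.00052211,  0.00035656,  0.00149741,
        0.0005425 ]), 'effort': array([ 1.33465786e-03, -4.31230474e+01, -2.44220960e+01,  7.18296412e-02,
        5.59654017e-02, -1.43762286e-04]), 'tool_pos': array([0.13113113, 0.50796405, 0.2260514 ]), 'tcp_rot': array([[-9.68223621e-01,  2.50085344e-01, -5.82843699e-04],
       [ 2.50085926e-01,  9.68222676e-01, -1.37106605e-03],
       [ 2.21438960e-04, -1.47325955e-03, -9.99998890e-01]]), 'force': array([-0.05475928,  0.10608585, -0.88885607]), 'moment': array([-0.01111169, -0.02715221, -0.00481483]), 'grasp_force': 0.0, 'grip_width': 1.0028589870273479}
scene [[363.84139245   0.         256.22351096]
 [  0.         363.84139245 190.49826596]
 [  0.           0.           1.        ]] [[ 0.52859619 -0.84870719  0.016798  ]
 [-0.43887628 -0.29017477 -0.85040356]
 [ 0.72661797  0.44214784 -0.52586273]] [-0.35226948  0.29934597  0.66930201]
top [[487.42049162   0.         251.79656437]
 [  0.         487.42049162 190.20658244]
 [  0.           0.           1.        ]] [[-0.01170038 -0.99982221 -0.01478694]
 [-0.98724358  0.01389895 -0.15860937]
 [ 0.15878669  0.01274252 -0.98723068]] [-0.04109639  0.57625383  1.33326003]
```

View pics/top0.png

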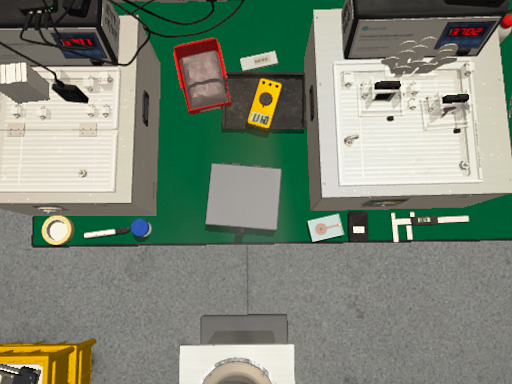

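View pics/scene0.png

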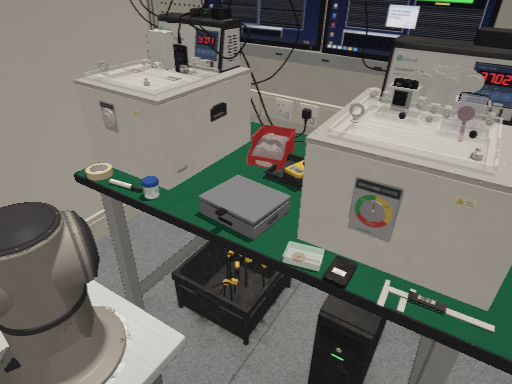

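The top view shows the shut meter, with its lid corners near (212,164), (283,170), (277,230) and (206,225) and the tab near (239,236). I'll enlarge both views to fit the pose.

Run:
```python
import cv2,numpy as np
a=cv2.imread("pics/top0.png")[155:250,195:295]; b=cv2.imread("pics/scene0.png")[170:240,190:300]
a=cv2.resize(a,None,fx=4,fy=4,interpolation=cv2.INTER_CUBIC); b=cv2.resize(b,None,fx=3.6,fy=3.6,interpolation=cv2.INTER_CUBIC)
c=np.zeros((400,800,3),np.uint8); c[:380,:400]=a; c[:252,400:796]=b; cv2.imwrite("pics/c1.png",c)
```

```text
(no output)
```

View pics/c1.png

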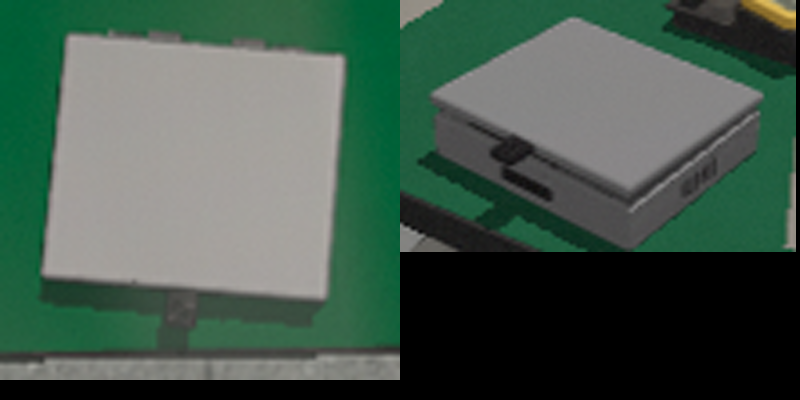

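The crops give the four lid-top corners in both views and three base corners in the scene view. Next I'll fit the meter pose, lid angle and hinge offset.

```bash
cat > fit.py <<'E'
import numpy as np, json
from scipy.optimize import least_squares
def proj(d,X):
    c=np.asarray(X)@np.array(d["R"]).T+np.array(d["t"]); p=c@np.array(d["intrinsics"]).T
    return p[:,:2]/p[:,2:]
def M(x,y,w): return np.array([[np.cos(w),-np.sin(w),0,x],[np.sin(w),np.cos(w),0,y],[0,0,1,0],[0,0,0,1]])
def app(T,P): return np.asarray(P)@T[:3,:3].T+T[:3,3]
def lidpt(xh,a,s,y,h): # s along lid from hinge, h above lower face
    return [xh-s*np.cos(a)+h*np.sin(a),y,.044+s*np.sin(a)+h*np.cos(a)]
E
python3 - <<'E'
from station import r
from fit import *
t,s=r.snapshot("top"),r.snapshot("scene")
ut=np.array([[66,34],[345,56],[326,299],[42,277],[182,308]])
ut=np.c_[195+(ut[:,0]+.5)/4-.5,155+(ut[:,1]+.5)/4-.5]
us=np.array([[573,17],[763,97],[632,192],[431,97],[436,155],[630,247],[758,152]])
us=np.c_[190+(us[:,0]-399.5)/3.6-.5,170+(us[:,1]+.5)/3.6-.5]
def res(p):
    x,y,w,a,xh=p; T=M(x,y,w)
    L=[lidpt(xh,a,q,e,.012) for q,e in((0,.1),(0,-.1),(.176,-.1),(.176,.1))]
    A=L+[lidpt(xh,a,.192,0,.0105)]; B=L+[[-.085,.1,0],[-.085,-.1,0],[.085,-.1,0]]
    return np.r_[(proj(t,app(T,A))-ut).ravel(),(proj(s,app(T,B))-us).ravel()]
f=least_squares(res,[.5,0,0,.1,.085],loss="soft_l1"); print(f.x,np.round(res(f.x),1))
g=least_squares(lambda p:res(np.r_[p,.085]),[.5,0,0,.1],loss="soft_l1");print(g.x)
x,y,w,a,xh=f.x
for al in(a,.5,1,1.4,1.745):
    print(al,app(M(x,y,w),[[xh-.192*np.cos(al)+.006*np.sin(al),0,.044+.192*np.sin(al)+.006*np.cos(al)]]))
E
cat > go.py <<'E'
import sys; from station import r
import numpy as np
# usage: go.py x y z yaw : shift in tool axes to bring TCP there (tool down, tool y at yaw from world y)
x,y,z,w=map(float,sys.argv[1:5]); s=r.state(); R=s["tcp_rot"]; p=s["tool_pos"]
cur=np.arctan2(-R[0,1],R[1,1]); d=(cur-w+np.pi/2)%np.pi-np.pi/2
print("shift",np.round(R.T@(np.array([x,y,z])-p),4),"turn",round(d,4),"pos",p.round(4),"t",s["time_s"],"F",s["force"].round(1))
E
echo '[[[-0.27,-0.14,0,-0.155],[-0.27,-0.14,0,-0.155],[-0.27,-0.14,0,-0.155],[-0.27,-0.14,0,-0.155],[-0.27,-0.14,0,-0.155]]]' > mv.in && python3 shift.py mv.in 0.5 20; python3 go.py 0.4556 -0.016 0.13 -0.097
```

```text
time_s: 0.7
tool_pos: [0.3148, 0.3432, 0.2267]
tcp_rot: [[-0.995, 0.097, 0.0], [0.097, 0.995, 0.0], [-0.0, 0.0, -1.0]]
force: [0.7, 0.6, 1.1]
grip_width: 0.611
grasp_force: 0.0
shift [-0.175  -0.3438  0.0967] turn -0.0004 pos [0.3148 0.3432 0.2267] t 0.7 F [0.7 0.6 1.1]
```

```bash
echo '[[[-0.17,-0.34,0.08,0],[-0.17,-0.34,0.08,0],[-0.17,-0.34,0.08,0],[-0.17,-0.34,0.08,0],[-0.17,-0.34,0.08,0]]]' > mv.in && python3 shift.py mv.in ; echo '[[[0,-0.15,0.03,0],[0,-0.15,0.03,0],[0,-0.15,0.03,0],[0,-0.15,0.03,0],[0,-0.15,0.03,0]]]' > mv.in && python3 shift.py mv.in | head -2;  python3 go.py 0.4556 -0.016 0.13 -0.097
```

```text
time_s: 1.2
tool_pos: [0.4016, 0.1144, 0.175]
tcp_rot: [[-0.995, 0.098, 0.001], [0.098, 0.995, 0.0], [-0.001, 0.0, -1.0]]
force: [0.5, -0.4, 0.6]
grip_width: 0.5
grasp_force: 0.0
time_s: 1.7
tool_pos: [0.3864, -0.0341, 0.145]
shift [-0.067  0.025  0.015] turn -0.0048 pos [ 0.3864 -0.0341  0.145 ] t 1.7 F [-1.   1.4 -0.9]
```

```bash
echo '[[[-0.05,0.02,-0.06,0],[-0.05,0.02,-0.06,0],[-0.05,0.02,-0.06,0],[-0.05,0.02,-0.06,0]]]' > mv.in && python3 shift.py mv.in |head -2
cat >> fit.py <<'E'
def wrist(r):
    s=r.state(); d=r.snapshot("wrist"); T=np.eye(4); T[:3,:3]=s["tcp_rot"]; T[:3,3]=s["tool_pos"]
    C=np.linalg.inv(T@np.array(d["tool_from_camera"])); d["R"]=C[:3,:3]; d["t"]=C[:3,3]; return d
def onplane(d,uv,z): # pixel -> world point at height z
    R,t=d["R"],d["t"]; c=-R.T@t; v=R.T@np.linalg.inv(d["intrinsics"])@np.r_[uv,1]; return c+v*(z-c[2])/v[2]
E
python3 - <<'E'
from station import r
from fit import *
import cv2,pickle
d=wrist(r); print(d["tool_from_camera"]); pickle.dump(d,open("w1.pkl","wb")); im=d["color"][:,:,::-1].copy()
p=proj(d,app(M(.5598,-.026,-.0968),[[.0874-.192,0,.050],[.0874-.176,.1,.056],[.0874-.176,-.1,.056]])); print(p)
cv2.imwrite("pics/w1.png",im)
E
```

```text
time_s: 2.1
tool_pos: [0.4382, -0.0164, 0.2052]
[[-6.23711131e-04 -9.55342814e-01 -2.95499100e-01  8.09436382e-02]
 [ 9.99999780e-01 -6.62495843e-04  3.11325808e-05  3.72596453e-05]
 [-2.25509212e-04 -2.95499015e-01  9.55343018e-01 -1.59277185e-01]
 [ 0.00000000e+00  0.00000000e+00  0.00000000e+00  1.00000000e+00]]
[[258.96552327 187.35484072]
 [363.63986452 205.34986154]
 [154.20652577 205.09225766]]
```

View pics/w1.png

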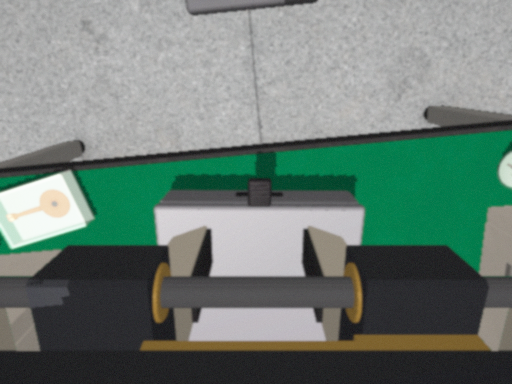

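The tab spans columns 248–271 and rows 180–205, and the lid's front corners are at (157,207) and (363,207). That agrees with the fit to within 1–2 mm, so I'll go down to the tab.

```bash
python3 go.py 0.457 -0.016 0.042 -0.097
```

```text
shift [-0.0197  0.0024  0.1625] turn 0.0016 pos [ 0.4374 -0.0166  0.2046] t 2.15 F [-0.6  0.  -0.7]
```

```bash
echo '[[[-0.02,0.002,0.05,0],[-0.02,0.002,0.09,0],[-0.02,0.002,0.13,0],[-0.02,0.002,0.15,0],[-0.02,0.002,0.1625,0]]]' > mv.in && python3 shift.py mv.in 0.45;  echo '[[[0,0,0,0],[0,0,0,0],[0,0,0,0],[0,0,0,0],[0,0,0,0]]]' > mv.in && python3 shift.py mv.in 0 25;python3 go.py 0.457 -0.016 0.042 -0.097
```

```text
time_s: 2.65
tool_pos: [0.4555, -0.017, 0.0399]
tcp_rot: [[-0.995, 0.097, -0.006], [0.097, 0.995, 0.001], [0.006, 0.001, -1.0]]
force: [-0.3, 0.2, -0.5]
grip_width: 0.451
grasp_force: 0.0
time_s: 3.15
tool_pos: [0.4584, -0.0161, 0.0433]
tcp_rot: [[-0.995, 0.098, 0.001], [0.098, 0.995, 0.002], [-0.001, 0.003, -1.0]]
force: [1.3, 11.5, -3.5]
grip_width: 0.237
grasp_force: 25.0
shift [0.0014 0.     0.0013] turn -0.0016 pos [ 0.4584 -0.0161  0.0433] t 3.15 F [ 1.3 11.5 -3.5]
```

```bash
echo '[[[-0.0016,0,-0.019,0],[-0.005,0,-0.038,0],[-0.0103,0,-0.0565,0],[-0.0175,0,-0.0743,0],[-0.0264,0,-0.0913,0]]]' > mv.in && python3 shift.py mv.in; python3 -c "
from station import r;print(r.state()['tool_pos'])"
```

```text
time_s: 3.65
tool_pos: [0.4859, -0.0189, 0.1354]
tcp_rot: [[-0.995, 0.098, 0.004], [0.098, 0.995, 0.003], [-0.003, 0.003, -1.0]]
force: [9.3, 8.1, -11.1]
grip_width: 0.236
grasp_force: 26.7
[ 0.48593917 -0.01885311  0.13537092]
```

```bash
echo '[[[-0.0105,0,-0.0161,0],[-0.0226,0,-0.031,0],[-0.0361,0,-0.0446,0],[-0.0509,0,-0.0568,0],[-0.0669,0,-0.0675,0]]]' > mv.in && python3 shift.py mv.in
```

```text
time_s: 4.15
tool_pos: [0.5512, -0.0254, 0.2012]
tcp_rot: [[-0.995, 0.097, -0.001], [0.097, 0.995, 0.003], [0.001, 0.003, -1.0]]
force: [4.9, 4.8, -16.9]
grip_width: 0.239
grasp_force: 25.0
```

```bash
echo '[[[-0.017,0,-0.009,0],[-0.0347,0,-0.0163,0],[-0.0531,0,-0.0218,0],[-0.072,0,-0.0254,0],[-0.0911,0,-0.0271,0]]]' > mv.in && python3 shift.py mv.in
```

```text
time_s: 4.65
tool_pos: [0.6406, -0.0343, 0.2272]
tcp_rot: [[-0.995, 0.097, -0.006], [0.097, 0.995, 0.003], [0.006, 0.002, -1.0]]
force: [-2.5, 3.9, -10.2]
grip_width: 0.234
grasp_force: 25.0
```

```bash
echo '[[[-0.019,0,0,0],[-0.0383,0,0.0023,0],[-0.0468,0,0.0038,0],[-0.0468,0,0.0038,0],[-0.0468,0,0.0038,0]]]' > mv.in && python3 shift.py mv.in; python3 -c "
from station import r;import numpy as np
p=r.state()['tool_pos'];w=-.0968;h=np.array([.5598+1.5e-3+.0874*np.cos(w),-.026+.0874*np.sin(w)]);X=(p[:2]-h)@[np.cos(w),np.sin(w)];Z=p[2]+.008-.044;print(X,Z,np.hypot(X,Z),np.degrees(np.arctan2(Z,-X)-np.arctan2(6,192)))"
```

```text
time_s: 5.15
tool_pos: [0.6874, -0.039, 0.2234]
tcp_rot: [[-0.995, 0.097, -0.003], [0.097, 0.995, 0.002], [0.004, 0.002, -1.0]]
force: [-0.9, 5.4, -10.7]
grip_width: 0.234
grasp_force: 25.0
0.03940751231209391 0.18738194078032921 0.19148092269787775 100.08664946828634
```

```bash
echo '[[[0,0,0,0],[0,0,0,0],[0,0,0,0],[0,0,-0.03,0],[0,0,-0.06,0]]]' > mv.in && python3 shift.py mv.in 0.42; echo '[[[0.05,0,0,0],[0.1,0,0,0],[0.15,0,0,0],[0.2,0,0,0],[0.2,0,0,0]]]' > mv.in && python3 shift.py mv.in|head -2
python3 - <<'E'
from station import r
from fit import *
import cv2,pickle
d=wrist(r); pickle.dump(d,open("w2.pkl","wb")); cv2.imwrite("pics/w2.png",d["color"][:,:,::-1])
t=r.snapshot("top"); pickle.dump(t,open("t2.pkl","wb")); cv2.imwrite("pics/t2.png",t["color"][:,:,::-1])
E
```

```text
time_s: 5.65
tool_pos: [0.6881, -0.041, 0.2858]
tcp_rot: [[-0.995, 0.098, -0.0], [0.098, 0.995, -0.0], [0.0, -0.0, -1.0]]
force: [-0.1, -0.1, 0.0]
grip_width: 0.419
grasp_force: 0.0
time_s: 6.15
tool_pos: [0.4829, -0.02, 0.2851]
```

View pics/w2.png

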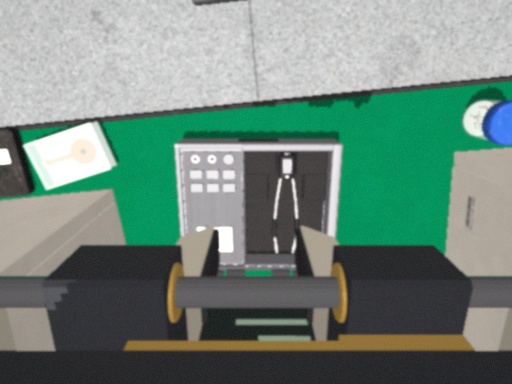

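The lid stands open. The tweezers' housing is at (287,165), with the points near (279,250) and (295,250), partly hidden by a finger. I'll shift the camera forward and lower for a clear view.

```bash
echo '[[[-0.05,0.015,0.03,0],[-0.07,0.015,0.06,0],[-0.07,0.015,0.09,0],[-0.07,0.015,0.09,0],[-0.07,0.015,0.09,0]]]' > mv.in && python3 shift.py mv.in|head -2
python3 - <<'E'
from station import r
from fit import *
import cv2,pickle
d=wrist(r); pickle.dump(d,open("w3.pkl","wb")); 
c=cv2.resize(d["color"][:230,150:400,::-1],None,fx=2.6,fy=2.6,interpolation=cv2.INTER_CUBIC); print(c.shape); cv2.imwrite("pics/w3.png",c)
E
```

```text
time_s: 6.75
tool_pos: [0.5618, -0.0132, 0.1953]
(598, 650, 3)
```

View pics/w3.png

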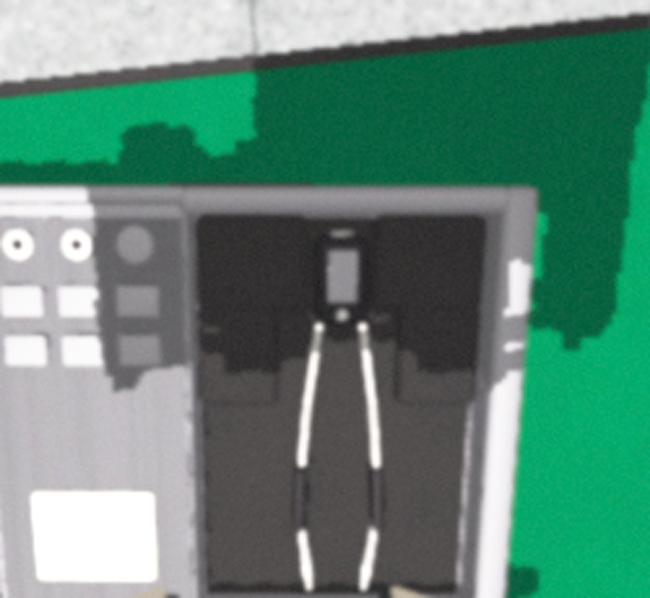

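The crop shows the pads centred at (302,497) and (376,497), the points at (309,588) and (364,588), and the gauge strip's corners at (30,490), (158,490), (155,582) and (33,580). I'll convert these to world positions.

Run:
```python
from fit import *
import pickle
d=pickle.load(open("w3.pkl","rb"))
f=lambda u,v,z: onplane(d,np.array([150+(u+.5)/2.6-.5,(v+.5)/2.6-.5]),z)
g=np.array([f(*q,.039) for q in((30,490),(158,490),(155,582),(33,580))]); print("gauge c",g.mean(0).round(4),"model",app(M(.5598,-.026,-.0968),[[.04,-.056,.039]]).round(4))
e=g[0]-g[1]+g[3]-g[2]; print("gauge yaw",np.arctan2(e[0],-e[1]), [np.linalg.norm(g[i]-g[(i+1)%4]).round(4) for i in range(4)])
P=[f(302,497,.028),f(376,497,.028)]; T=[f(309,588,.020),f(364,588,.020)]; H=f(342,322,.025)
hb=f(342,235,.028)
pm,tm=np.mean(P,0),np.mean(T,0); print("pads",np.round(P,4),"mid",pm,"tips",np.round(T,4),tm, "pad w",np.linalg.norm(P[0]-P[1]),"tip sep",np.linalg.norm(T[0]-T[1]),"pad-tip",np.linalg.norm((tm-pm)[:2]))
a=tm-H; print("yaw pins->tips",np.arctan2(a[1],a[0]),"yaw back",np.arctan2(*(tm-hb)[[1,0]]))
print("bay/rim corners", f(490,215,.040),f(535,190,.040),"model",app(M(.5598,-.026,-.0968),[[-.076,.088,.04],[-.085,.1,.04]]))
```

```text
gauge c [ 0.5916 -0.0859  0.039 ] model [[ 0.5942 -0.0856  0.039 ]]
gauge yaw -0.10744034405234655 [np.float64(0.0474), np.float64(0.037), np.float64(0.0466), np.float64(0.0361)]
pads [[ 0.5874 -0.0067  0.028 ]
 [ 0.5902  0.0216  0.028 ]] mid [0.58878565 0.00743658 0.028     ] tips [[ 0.629  -0.0074  0.02  ]
 [ 0.6312  0.0148  0.02  ]] [0.63005689 0.00368732 0.02      ] pad w 0.028404964428431156 tip sep 0.022336219358407697 pad-tip 0.04144118631918804
yaw pins->tips -0.09518492579891336 yaw back -0.0898089719482991
bay/rim corners [0.49031521 0.06540309 0.04      ] [0.48378424 0.08059351 0.04      ] model [[0.49266089 0.06893335 0.04      ]
 [0.48486281 0.08174701 0.04      ]]
```

```bash
python3 - <<'E'
from station import r
from fit import *
import cv2,pickle
o=pickle.load(open("w3.pkl","rb"));d=wrist(r);pickle.dump(d,open("w4.pkl","wb"))
print((-o["R"].T@o["t"]),(-d["R"].T@d["t"]))
def m(d):
    g=cv2.cvtColor(d["color"][:230,150:400],cv2.COLOR_RGB2GRAY)
    k=(g>235).astype(np.uint8); n,l,s,c=cv2.connectedComponentsWithStats(k); i=[j for j in range(1,n) if s[j,4]>700 and s[j,1]>150]
    for j in i: print(s[j],c[j]+[150,0],onplane(d,c[j]+[150,0],.039))
m(o);m(d)
E
python3 go.py 0.5895 0.0075 0.06 -0.095
```

```text
[ 0.48113975 -0.00526828  0.35456803] [ 0.48105066 -0.00524292  0.35553866]
[  12  189   48   35 1630] [185.92638037 205.82331288] [ 0.59144295 -0.08579496  0.039     ]
[  12  188   49   35 1599] [186.15697311 204.49405879] [ 0.59116406 -0.08573602  0.039     ]
shift [-0.0248  0.0234  0.1371] turn -0.003 pos [ 0.562  -0.0133  0.197 ] t 6.85 F [-0.6 -0.3  0.2]
```

```bash
echo '[[[-0.025,0.0234,0.04,0],[-0.026,0.0234,0.08,0],[-0.026,0.0234,0.12,0],[-0.026,0.0234,0.14,0],[-0.026,0.0234,0.14,0]]]' > mv.in && python3 shift.py mv.in 0.5; python3 go.py 0.5898 0.0075 0.0145 -0.095
```

```text
time_s: 7.35
tool_pos: [0.5881, 0.0079, 0.0538]
tcp_rot: [[-0.995, 0.098, -0.003], [0.098, 0.995, 0.0], [0.003, 0.0, -1.0]]
force: [0.3, -0.7, -0.2]
grip_width: 0.498
grasp_force: 0.0
shift [-0.0019 -0.0002  0.0393] turn -0.0029 pos [0.5881 0.0079 0.0538] t 7.35 F [ 0.3 -0.7 -0.2]
```

```bash
echo '[[[-0.001,0,0.01,0],[-0.001,0,0.02,0],[-0.001,0,0.03,0],[-0.001,0,0.036,0],[-0.001,0,0.036,0]]]' > mv.in && python3 shift.py mv.in|head -2; echo '[[[0,0,0,0],[0,0,0,0]]]' > mv.in && python3 shift.py mv.in|head -2; python3 go.py 0.5898 0.0075 0.0145 -0.095
```

```text
time_s: 7.85
tool_pos: [0.5893, 0.0078, 0.018]
time_s: 8.05
tool_pos: [0.5901, 0.0077, 0.0193]
shift [ 0.0003 -0.0002  0.0048] turn -0.0028 pos [0.5901 0.0077 0.0193] t 8.05 F [ 0.5  0.8 -0.2]
```

```bash
echo '[[[0,0,0.002,0],[0,0,0.0045,0],[0,0,0.0045,0],[0,0,0.0045,0]]]' > mv.in && python3 shift.py mv.in|head -4; echo '[[[0,0,0,0],[0,0,0,0],[0,0,0,0],[0,0,0,0],[0,0,0,0]]]' > mv.in && python3 shift.py mv.in 0.36 20;echo '[[[0,0,0,0],[0,0,0,0],[0,0,0,0],[0,0,0,0],[0,0,0,0]]]' > mv.in && python3 shift.py mv.in 0.305
```

```text
time_s: 8.45
tool_pos: [0.5897, 0.0078, 0.0142]
tcp_rot: [[-0.995, 0.098, -0.0], [0.098, 0.995, 0.0], [0.0, 0.0, -1.0]]
force: [-0.6, -0.1, -0.0]
time_s: 8.95
tool_pos: [0.5899, 0.0078, 0.0144]
tcp_rot: [[-0.995, 0.098, 0.0], [0.098, 0.995, 0.0], [-0.0, 0.0, -1.0]]
force: [0.6, -0.9, 0.7]
grip_width: 0.362
grasp_force: 2.1
time_s: 9.45
tool_pos: [0.5899, 0.0077, 0.0144]
tcp_rot: [[-0.995, 0.098, 0.0], [0.098, 0.995, 0.0], [-0.0, 0.0, -1.0]]
force: [-0.4, 0.4, 0.3]
grip_width: 0.303
grasp_force: 8.1
```

The grip reads 8.1 N at about 28 mm, which matches the 12 mm spacing. Now I'll lift.

```bash
echo '[[[0,0,-0.01,0],[0,0,-0.025,0],[0,0,-0.04,0],[0,0,-0.055,0],[0,0,-0.055,0]]]' > mv.in && python3 shift.py mv.in; echo '[[[0,0,0,0]]]' > mv.in && python3 shift.py mv.in|tail -2; python3 go.py 0.553 -0.0818 0.060 -0.097
```

```text
time_s: 9.95
tool_pos: [0.5912, 0.0077, 0.0719]
tcp_rot: [[-0.995, 0.098, 0.004], [0.098, 0.995, -0.0], [-0.004, 0.0, -1.0]]
force: [0.1, -0.3, -1.0]
grip_width: 0.309
grasp_force: 7.8
grip_width: 0.31
grasp_force: 7.8
shift [ 0.0279 -0.0928  0.0095] turn -0.0008 pos [0.5898 0.0078 0.0696] t 10.05 F [-0.3 -0.9 -0.7]
```

```bash
echo '[[[0.01,-0.02,0,0],[0.015,-0.04,0,0],[0.02,-0.06,0,0],[0.024,-0.08,0,0],[0.028,-0.093,0,0]]]' > mv.in && python3 shift.py mv.in|head -2; echo '[[[0,0,0.009,0],[0,0,0.009,0],[0,0,0.009,0]]]' > mv.in && python3 shift.py mv.in
python3 - <<'E'
from station import r
from fit import *
import cv2,pickle
w=wrist(r); t=r.snapshot("top"); s=r.snapshot("scene"); pickle.dump((w,t,s),open("v5.pkl","wb"))
c=np.zeros((600,800,3),np.uint8)
def put(d,ct,n,k,x,y):
    u,v=np.round(proj(d,[ct])[0]).astype(int); h=n//2
    a=cv2.resize(d["color"][v-h:v+h,u-h:u+h,::-1],None,fx=k,fy=k,interpolation=cv2.INTER_CUBIC); c[y:y+a.shape[0],x:x+a.shape[1]]=a; print(u-h,v-h,k)
g=[.593,-.0857,.05]
put(t,g,50,8,0,0); put(s,g,50,8,400,0)
a=cv2.resize(w["color"][180:384,100:412,::-1],(300,196)); c[402:598,:300]=a
cv2.imwrite("pics/v5.png",c)
E
python3 go.py 0.553 -0.0818 0.045 -0.097
```

```text
time_s: 10.55
tool_pos: [0.5519, -0.0831, 0.0684]
time_s: 10.85
tool_pos: [0.5527, -0.0812, 0.0596]
tcp_rot: [[-0.995, 0.097, -0.001], [0.097, 0.995, 0.001], [0.001, 0.001, -1.0]]
force: [-0.3, 0.2, -0.3]
grip_width: 0.307
grasp_force: 7.8
240 159 8
243 173 8
shift [ 0.0001 -0.0005  0.0153] turn 0.0002 pos [ 0.5531 -0.0813  0.0603] t 11.0 F [-0.4  0.1 -0.4]
```

View pics/v5.png

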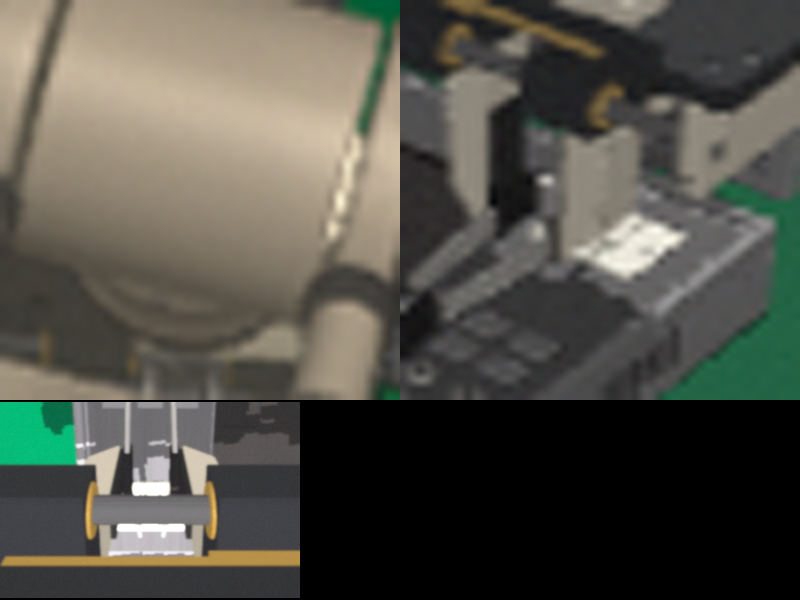

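The top view is blocked by the arm. The wrist view shows the strip between the fingers, and the scene view shows the tweezers over the deck. I'll lower to final height, trim the grip and look closely.

```bash
echo '[[[0,0,0.005,0],[0,-0.0004,0.01,0],[0,-0.0004,0.0143,0],[0,-0.0004,0.0143,0],[0,-0.0004,0.0143,0]]]' > mv.in && python3 shift.py mv.in 0.302
python3 - <<'E'
from station import r
from fit import *
import cv2,pickle
w=wrist(r); s=r.snapshot("scene"); pickle.dump((w,s),open("v6.pkl","wb"))
c=np.zeros((600,800,3),np.uint8)
a=w["color"][230:350,195:320,::-1]; a=cv2.resize(a,None,fx=4,fy=4,interpolation=cv2.INTER_CUBIC); c[:480,:500]=a
b=s["color"][175:245,215:290,::-1]; b=cv2.resize(b,None,fx=4,fy=4,interpolation=cv2.INTER_CUBIC); c[:280,500:800]=b
b=cv2.resize(w["color"][120:250,195:320,::-1],None,fx=2.4,fy=2.4); c[285:285+b.shape[0],500:]=b
cv2.imwrite("pics/v6.png",c)
e=lambda y,x,z: np.round(proj(w,[app(M(.5598,-.026,-.0968),[[x,y,z]])[0]])[0],1)
for y in(-.05,-.062): print("line",[e(y,x,.039) for x in(.027,.04,.053)],"tip",e(y,.04,.051))
E
python3 go.py 0.553 -0.0818 0.046 -0.097
```

```text
time_s: 11.5
tool_pos: [0.5527, -0.0825, 0.0458]
tcp_rot: [[-0.995, 0.098, -0.0], [0.098, 0.995, 0.0], [0.0, 0.0, -1.0]]
force: [0.3, -0.0, -0.6]
grip_width: 0.304
grasp_force: 8.1
line [array([269.2, 286.4]), array([269. , 306.4]), array([268.8, 325.5])] tip [269.8 320.5]
line [array([247.6, 286.4]), array([247.9, 306.4]), array([248.1, 325.6])] tip [247.3 320.5]
shift [0.     0.0007 0.0001] turn -0.0009 pos [ 0.5529 -0.0825  0.0461] t 11.6 F [ 0.9 -0.1 -0.8]
```

View pics/v6.png

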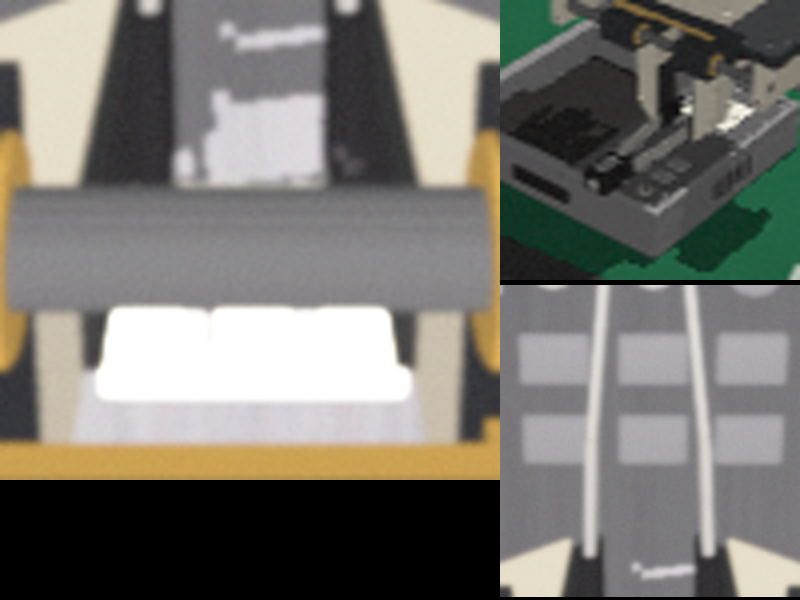

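In the wrist crop the strip is overexposed, with faint notches near crop columns 210 and 303, i.e. image columns 247 and 271. I'll check the raw pixel values there.

Run:
```python
import pickle,numpy as np
w,s=pickle.load(open("v6.pkl","rb"))
c=w["color"].astype(int).min(2)
print("     ",*range(240,280))
for v in range(303,332): print(v,*c[v,240:280])
```

```text
240 241 242 243 244 245 246 247 248 249 250 251 252 253 254 255 256 257 258 259 260 261 262 263 264 265 266 267 268 269 270 271 272 273 274 275 276 277 278 279
303 132 133 133 134 132 135 134 132 132 135 128 136 132 133 134 134 134 134 134 133 131 135 132 132 132 133 133 135 132 134 135 133 134 133 133 131 134 136 131 134
304 132 134 133 129 132 131 135 134 134 134 133 130 132 132 134 131 132 134 131 132 134 133 131 134 133 130 132 134 128 134 131 132 134 133 133 133 130 135 132 132
305 136 132 132 132 131 133 133 132 133 139 138 137 139 138 137 138 139 138 137 137 139 135 136 138 137 137 136 134 133 133 133 132 135 132 135 134 136 139 134 138
306 170 157 155 155 153 147 139 138 145 162 175 180 180 181 180 181 178 177 182 179 182 177 178 180 179 177 171 164 153 150 152 153 152 152 156 168 177 181 177 180
307 244 233 226 223 218 205 180 166 195 240 250 252 252 252 252 252 252 252 252 252 252 252 252 252 252 252 250 241 222 213 220 224 223 220 229 245 251 252 252 252
308 255 255 254 254 253 249 232 215 246 255 255 255 255 255 255 255 255 255 255 255 255 255 255 255 255 255 255 255 254 
[... 3115 characters left out ...]
 255 255 255 255 255 255 255 255 255 255 255
328 255 255 255 255 255 255 255 255 255 255 255 255 255 255 255 255 255 255 255 255 255 255 255 255 255 255 255 255 255 255 255 255 255 255 255 255 255 255 255 255
329 254 254 254 254 254 254 254 254 254 254 254 254 254 254 254 254 254 254 254 254 254 254 254 254 254 254 254 254 254 254 255 255 254 254 255 255 255 255 254 254
330 229 230 230 231 231 229 229 229 229 230 229 230 228 228 229 228 229 226 228 227 228 228 228 230 230 230 230 229 229 230 231 231 231 230 229 230 231 229 230 228
331 212 208 211 214 215 215 211 212 211 209 211 210 207 208 211 211 211 205 206 203 208 208 210 211 213 209 212 209 211 213 212 213 212 212 209 211 212 211 208 207
```

The engraved lines show at columns 247.0 and about 268.6, and the arms are at 241–245 and 270–274. Both pairs centre on 257.8, so the points are symmetric over the lines. I'll lower slightly, settle and do a last check.

```bash
echo '[[[0,0,0.0012,0],[0,0,0.0012,0],[0,0,0.0012,0],[0,0,0.0012,0],[0,0,0.0012,0]]]' > mv.in && python3 shift.py mv.in
python3 - <<'E'
from station import r
from fit import *
import cv2
s=r.snapshot("scene"); im=s["color"][:,:,::-1].copy()
x,y,w,xh=.5598,-.026,-.0968,.0874
for a,c in((1.745,(0,0,255)),):
    P=proj(s,app(M(x,y,w),[lidpt(xh,a,.176,e,.012) for e in(.1,-.1)])); print(P)
c=im[120:270,170:330]; cv2.imwrite("pics/s7.png",cv2.resize(c,None,fx=3.7,fy=3.7,interpolation=cv2.INTER_CUBIC))
q=r.state(); print(q["tool_pos"],q["force"],q["grip_width"],q["grasp_force"])
E
```

```text
time_s: 12.1
tool_pos: [0.5528, -0.0825, 0.0449]
tcp_rot: [[-0.995, 0.098, 0.0], [0.098, 0.995, 0.0], [-0.0, 0.0, -1.0]]
force: [0.8, 0.0, -1.6]
grip_width: 0.304
grasp_force: 8.1
[[245.83124149 121.11159458]
 [303.17565602 138.32920683]]
[ 0.55283177 -0.082461    0.04486356] [-0.03860729 -0.05407782 -0.58004685] 0.30349678880544356 8.118572384119034
```

View pics/s7.png

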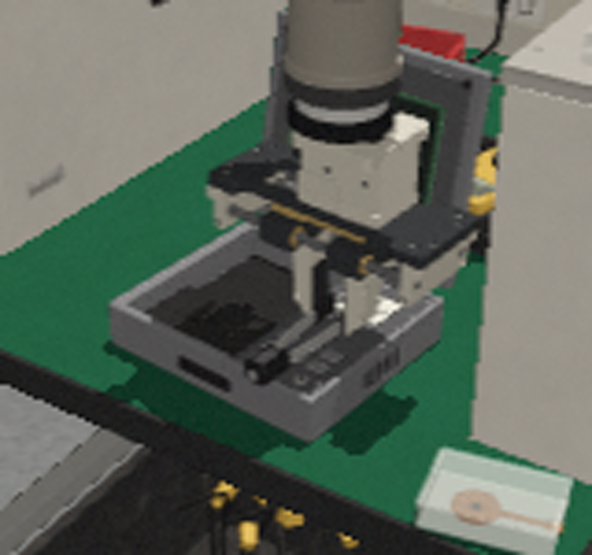

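The lid's top right corner is at crop (493,75), i.e. image (303,140), against (303,138) predicted for 100°. The tweezers are held level over the strip and the grip is steady at 8.1 N, so I'm handing in.

```bash
python3 -c "
from station import r
print(r.sign_off())"
```

```text
the job is handed in; nothing more can be done
None
```

The job is handed in at about 12 s: the lid was left at about 100° and released, and the tweezers are held steady at about 12 mm spacing (8.1 N grip), points centred over the two gauge lines and roughly 11 mm above the strip; I never went near the coil case, card reader or jar, and the hand-in gave no verdict.

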